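# Push a loose bearing out of its carrier and put it in the green tray

### The job

One of the two aluminium bearing carriers on the counter holds the bearing with the orange seal: set that carrier down over the steel push-out post until it is fully home on the blue stand, so that the post lifts the bearing up out of it. Leave the carrier there, then take the bearing off the top of the post and lay it flat and gently (not dropped) in the green tray. Leave the other carrier, with its black-sealed bearing, alone.

Things in the scene. Friction and masses are not known exactly. Their poses are not given: they have to be found in the camera images.
- carrier_orange_mid (a point): The carrier to empty: loose bare-aluminium ring, axis upright, 60 mm outside diameter, 30 mm high, bore 54 mm, open at both ends, about 90 g. A 4 mm thick lip in its lower end, opening 42 mm, holds up the loose bearing. Point: on its axis, half-way up (15 mm above its underside); z up. It can be gripped across its outside with the bearing in it.
- bearing_orange_mid (a point): The bearing to take out: steel disc 50 mm in diameter, 16 mm thick, about 120 g, with an orange ring (seal) on its flat faces. It lies on its carrier's lip with 2 mm of play all round, its top 10 mm below the carrier's rim, so it cannot be gripped there. Point: its centre, 8 mm above its underside; z along its axis.
- post_top (a point): Push-out stand, fixed: blue foot, 100 mm across, 10 mm thick; blue shoulder, 51 mm across, top 25 mm above the counter; bright steel post, 26 mm across, up to 68 mm. Point: centre of the post's flat top; z up. The post passes a carrier's lip with 8 mm to spare all round; a carrier that is home rests on the shoulder, its rim at 55 mm, and the bearing's underside lies on the post at 68 mm.
- tray_green_in (a point): The green tray for the bearing, fixed to the counter: square, 160 mm by 160 mm outside, 18 mm high, walls 4 mm, floor 4 mm thick (a red tray of the same shape stands elsewhere). This point is the centre of its inner floor, 4 mm above the counter; x and y run along its sides, z up.
- carrier_black_mid (a point): The other carrier, the same as the first in all but its bearing: centre point, half-way up its 30 mm. Leave it alone.
- bearing_black_mid (a point): The black-sealed bearing lying in the other carrier, otherwise the same as the orange-sealed one: centre point. Leave it alone.
There are look-alikes about, which are no part of the job. Leave any pink look-alike of the part that bears bearing_orange_mid alone.

How it is judged:
By the outcome, as a careful person would: the job done as asked, in the order asked, and still so for the second after the job is handed in, with the robot touching nothing.
It also fails if it takes over 56 s, if anything falls off the work surface, if the arm or the gripper's body presses on something with over 40 N, if the wrist force passes 120 N, or if a joint passes its speed limit or range.

### The arm

A 7-joint arm with a two-finger parallel gripper is mounted at the origin on the work surface. World frame = base frame: x ahead of the robot, y to its left, z up, the work surface at z = 0. Lengths are in m, angles in rad, forces in N, time in s.
With the tool pointing down it reaches from about 0.4 to 0.85 m from the base axis. Payload 10.4 kg.
Tool frame: the origin (TCP) lies midway between the tips of the shut fingers; the grasp point (between the pads) lies hold_point_z behind it (hold_point_z is the distance from the TCP to the grasp point, in m); z points along the fingers, y is the line along which they close (so a half turn about z gives the same grasp; the last joint's range is limited). The gripper opens to 87 mm and grips with 3 to 60 N. Pads are 19 mm wide; open, the fingers measure 117 mm over their backs; the gripper's body (75 mm by 190 mm) begins 51 mm behind the grasp point.
Start: joints at [1.325, 0.332, -0.065, 1.46, 0.022, 1.35, -0.088], TCP at [0.138, -0.61, 0.223] pointing down, gripper open.
Joint ranges: [-2.6, 2.6], [-0.5, 2.12], [-1.47, 1.34], [0.16, 2.42], [-1.27, 4.41], [0.06, 2.06], [-2.6, 2.6]. Speed limits (rad/s): [2.22, 2.22, 2.79, 2.79, 3.14, 3.14, 3.14].

### API

Orientations are given as a unit quaternion [x, y, z, w].
In Python, from bench import * gives the robot as it stands. The module is installed in compiled form; this text tells all that it offers.
- The arm moves only by the tool drive_tool, never from a script. Its argument "increments" is a list of rows, each a list of 6 numbers: the shift along the tool's x, y, z scaled (see below), then the turn, a rotation vector about the tool's x, y, z scaled (see below). In form: [[dx, dy, dz, rx, ry, rz], ...]. A call has exactly 5 rows; each row is the pose to reach, as a shift and turn from the pose commanded when the call began, along the tool's axes at that moment; what a row does not reach only later rows make up. The controller multiplies each number of a shift by 300 mm and each number of a turn by pi/4 rad. A row lasts 1/12 s, in which the tool goes at most 41.7 mm and 7.16 degrees, less where a joint would pass 70% of its speed; a pose out of reach is approached as far as the arm can. A call with a number of a shift or a turn outside -1 to 1 is refused whole. A call with a gripper value outside its range is refused whole. "claw" is the closure, from 0 (fully open) to 1 (shut), set as the call begins (left out, the last holds). The fingers move at their own pace and stop on an object; "force" is the grip in N (left out, the last holds). Time passes only in rows, so rows that repeat a pose let the fingers close, or fill a call up. It gives the time, the measured TCP pose, the force, the opening and the grip force at its end, in the units of the state.
- read_state(): the state, without advancing time (a new reading comes with each control period).
- camera(name): name is "side" or "top" or "wrist"; returns the picture (480x640x3 uint8, blue, green, red); there is no depth.
- get_calibration(name): a dict with "K" (3x3 intrinsics, pixels), "position" and "rotation" of the camera in the world. Camera axes: x right, y down, z forward; pixel columns grow to the right and rows downward; lengths in m; the calibration is good to about 2 mm. A picture is of the moment at which its call begins: read the wrist's pose just before it. get_calibration takes no time and is no camera call; for the wrist camera it gives the pose at the moment of the call.
- close_job(): hands the job in; it is judged then, once.
The state is a dict: "time": time; "joint_positions": joint angles; "joint_vel": joint speeds; "joint_torque": joint torques, N m; "ee_pos": TCP position; "eef_rot": TCP orientation; "ft_force": force on the tool from outside, world axes, zero at the start; "torque": the same for the moment, N m; "width": finger opening in m; "grip_force": force on a finger pad.
Only numpy, scipy, OpenCV 4.12 (cv2) and the standard library are available. Lean on these libraries where they do the work, as an engineer would, in place of code of your own. Each camera call takes 0.05 s, during which the arm holds its last target. There are 200 camera calls.

## Working session

There is one attempt and no reset: what is moved stays moved. The work goes in short steps, Python scripts to look and compute and a tool call to move; the robot and the scene stay as the last step left them, time stands still between calls to the robot, and variables do not carry over. Pictures are saved under pics/ and viewed, at most 10 in all, crops included, and the job is handed in when it is done.

Besides the shell and the picture viewer there is one more tool, called after "Call:" by a JSON object that holds its "op" and its "data". drive_tool: Moves the arm, as the interface text tells. Its arguments: {"type":"object","properties":{"increments":{"type":"array","items":{"type":"array","items":{"type":"number"}}},"claw":{"type":"number"},"force":{"type":"number"}},"required":["increments"]}

```bash
mkdir -p pics
python3 - <<'E'
from bench import *
import cv2,numpy as np
s=read_state();print(s)
for n in("top","side"):
    im=camera(n);cv2.imwrite(f"pics/{n}0.png",im);c=get_calibration(n);print(n,c)
E
```

```text
{'time': 0.0, 'joint_positions': array([ 1.32541098,  0.33285943, -0.06470021,  1.46092463,  0.02159184,
        1.3499171 , -0.08849279]), 'joint_vel': array([ 0.00140537,  0.00165228,  0.00138235,  0.00059888, -0.00054721,
       -0.00032174, -0.00127809]), 'joint_torque': array([-8.10708589e-04, -6.23263907e+01,  2.38930725e-02, -3.89901066e+01,
       -6.14287611e-02,  3.98274406e-02,  1.21286084e-04]), 'ee_pos': array([ 0.13800333, -0.60917731,  0.22176969]), 'eef_rot': array([ 9.93800541e-01,  1.11175469e-01, -1.07373503e-04, -6.98470859e-04]), 'ft_force': array([ 0.18179098, -0.63378782,  0.0165847 ]), 'torque': array([0.04551173, 0.0304439 , 0.0173861 ]), 'grip_force': 0.0, 'width': 0.08704700139159272}
top {'K': array([[492.2089607 ,   0.        , 319.24091177],
       [  0.        , 492.2089607 , 246.96411701],
       [  0.        ,   0.        ,   1.        ]]), 'position': array([ 0.42698014, -0.01621455,  0.95848266]), 'rotation': array([ 0.70981726, -0.70312822,  0.02177296, -0.0360013 ])}
side {'K': array([[567.54136973,   0.        , 310.73878191],
       [  0.        , 567.54136973, 239.24284237],
       [  0.        ,   0.        ,   1.        ]]), 'position': array([-0.01159209,  0.59690263,  0.72515227]), 'rotation': array([-0.31585375,  0.84325371, -0.40837423,  0.14963316])}
```

View pics/top0.png

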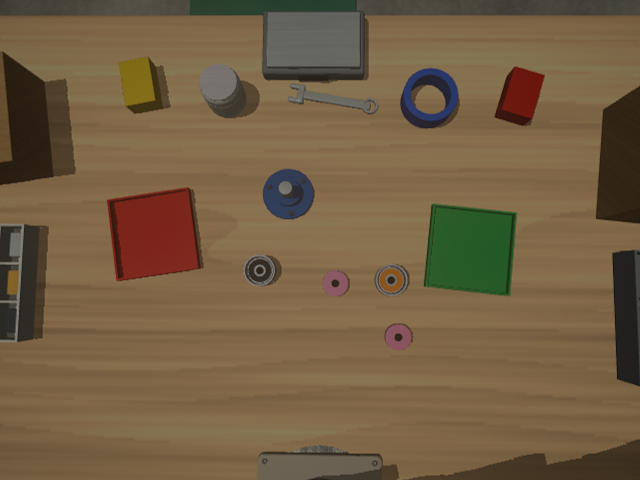

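View pics/side0.png

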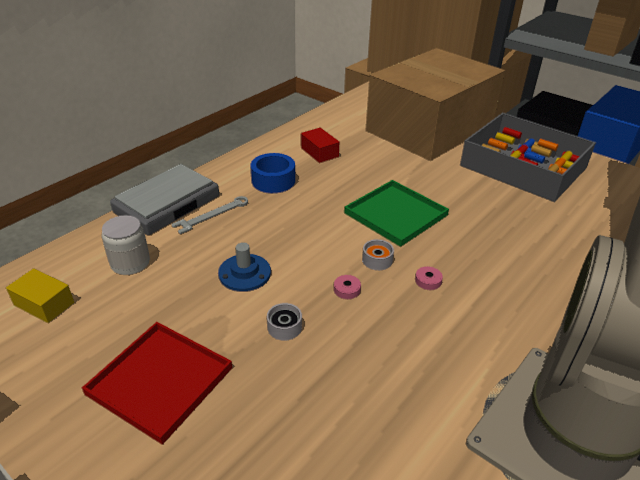

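The top view shows the orange carrier at (391,280), the black one at (260,270), pink look-alikes at (335,284) and (398,337), the stand at (289,194) with the post top near (286,188), and the green tray at (471,250). The side view agrees: orange carrier (378,254), post top (243,247), green tray (397,212).

```bash
cat > h.py <<'E'
from bench import *
import bench,cv2,numpy as np
from scipy.spatial.transform import Rotation as R
def ray(c,uv):
    d=np.linalg.inv(c["K"])@[uv[0],uv[1],1.]
    return np.array(c["position"]),R.from_quat(c["rotation"]).apply(d)
def onz(c,uv,z):
    p,d=ray(c,uv);return p+d*(z-p[2])/d[2]
def proj(c,P):
    q=c["K"]@R.from_quat(c["rotation"]).inv().apply(np.array(P)-c["position"]);return q[:2]/q[2]
def blob(im,lo,hi,near=None,amin=15):
    m=cv2.inRange(cv2.cvtColor(im,cv2.COLOR_BGR2HSV),np.array(lo),np.array(hi))
    cs=[c for c in cv2.findContours(m,cv2.RETR_EXTERNAL,cv2.CHAIN_APPROX_NONE)[0] if cv2.contourArea(c)>amin]
    if near is not None: cs=[c for c in cs if np.linalg.norm(c.reshape(-1,2).mean(0)-near)<40]
    return max(cs,key=cv2.contourArea) if cs else None
def to_tool(s,dw): return R.from_quat(s["eef_rot"]).inv().apply(dw)/0.3
E
python3 - <<'E'
from h import *
print([k for k in dir(bench) if k[0]!='_'])
for n,o,g,st in(("top",(391,280),(471,250),(289,194)),("side",(378,254),(397,212),(243,265))):
    im=cv2.imread(f"pics/{n}0.png");c=get_calibration(n)
    b=blob(im,(8,150,90),(15,255,255),o)
    if b is not None:
        e=cv2.fitEllipse(b);print(n,"orange",e,onz(c,e[0],.02))
    g=blob(im,(50,120,40),(80,255,255),g); r=cv2.minAreaRect(g);bx=cv2.boxPoints(r)
    q=cv2.approxPolyDP(cv2.convexHull(g),8,True).reshape(-1,2);P=np.array([onz(c,k,.018) for k in q]);print("tray",q.tolist(),P.round(4),P.mean(0))
    f=blob(im,(100,100,30),(125,255,255),st);e=cv2.fitEllipse(cv2.convexHull(f));print("foot",e,onz(c,e[0],.006))
    x,y=map(int,onz(c,(0,0),0)[:2]) and (0,0) if 0 else (0,0)
    cr=im[st[1]-35:st[1]+35,st[0]-35:st[0]+35]; cr2=im[o[1]-35:o[1]+35,o[0]-35:o[0]+35]
    cv2.imwrite(f"pics/c_{n}.png",cv2.resize(np.hstack([cr,cr2]),None,fx=5.5,fy=5.5,interpolation=cv2.INTER_NEAREST))
a=cv2.imread("pics/c_top.png");b=cv2.imread("pics/c_side.png");cv2.imwrite("pics/crops.png",cv2.resize(np.vstack([a,b]),(600,600)))
E
```

```text
['PlanningError', 'camera', 'close_job', 'get_calibration', 'hold_point_z', 'read_state']
top orange ((390.6648864746094, 279.7348937988281), (21.883834838867188, 22.077728271484375), 98.69914245605469) [ 0.44255392 -0.13311589  0.02      ]
tray [[433, 204], [515, 213], [509, 294], [425, 285]] [[ 0.5887 -0.2148  0.018 ]
 [ 0.5724 -0.3708  0.018 ]
 [ 0.4179 -0.3562  0.018 ]
 [ 0.4333 -0.1983  0.018 ]] [ 0.50306806 -0.28501654  0.018     ]
foot ((287.4866027832031, 193.55958557128906), (48.58325958251953, 49.19378662109375), 73.53495025634766) [0.60950253 0.06676216 0.006     ]
side orange ((377.7480163574219, 250.90505981445312), (10.92261028289795, 22.126184463500977), 96.09996032714844) [ 0.44515033 -0.13571834  0.02      ]
tray [[345, 206], [393, 180], [448, 210], [399, 245]] [[ 0.589  -0.2155  0.018 ]
 [ 0.5703 -0.371   0.018 ]
 [ 0.4136 -0.3501  0.018 ]
 [ 0.4255 -0.1806  0.018 ]] [ 0.49961474 -0.27927688  0.018     ]
foot ((244.19024658203125, 272.0332946777344), (36.75339126586914, 52.52635955810547), 84.52037048339844) [0.60805917 0.06859372 0.006     ]
```

View pics/crops.png

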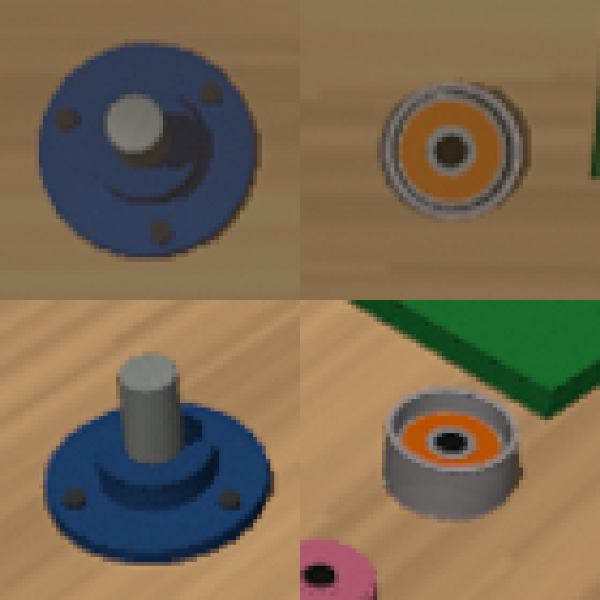

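The crops show the post-top centre at about (285.3,187.7) in the top view and (242.5,246.8) in the side view, and the orange-sealed bearing sitting in its carrier.

Run:
```python
from h import *
print(hold_point_z)
c=get_calibration("top");d=get_calibration("side")
print(onz(c,(285.3,187.7),.068),onz(d,(242.5,246.8),.068))
w=get_calibration("wrist");s=read_state();r=R.from_quat(s["eef_rot"]);print(w["K"],r.inv().apply(w["position"]-s["ee_pos"]),(r.inv()*R.from_quat(w["rotation"])).as_matrix().round(2))
```

```text
0.0187
[0.60848713 0.0655514  0.068     ] [0.6070737  0.06805159 0.068     ]
[[330.42569779   0.         321.37689234]
 [  0.         330.42569779 236.04293502]
 [  0.           0.           1.        ]] [ 0.06735616 -0.0005271  -0.16172618] [[-0.   -0.97 -0.25]
 [ 1.   -0.   -0.  ]
 [ 0.   -0.25  0.97]]
```

Call:
{"op": "drive_tool", "data": {"increments": [[0.095,-0.094,0,0,0,0.057],[0.19,-0.188,0,0,0,0.114],[0.285,-0.282,0,0,0,0.17],[0.38,-0.376,0,0,0,0.227],[0.475,-0.47,0,0,0,0.284]], "claw": 0}}

```text
time: 0.52
ee_pos: [0.2465, -0.4387, 0.2222]
eef_rot: [1.0, -0.001, -0.0, -0.0]
ft_force: [2.2, 0.2, -0.1]
width: 0.0871
grip_force: 0.0
```

Call:
{"op": "drive_tool", "data": {"increments": [[0.065,-0.102,0.02,0,0,0],[0.13,-0.204,0.04,0,0,0],[0.196,-0.306,0.07,0,0,0],[0.26,-0.408,0.09,0,0,0],[0.327,-0.51,0.115,0,0,0]]}}

```text
time: 0.93
ee_pos: [0.3444, -0.286, 0.1878]
eef_rot: [1.0, -0.0, -0.0, 0.0]
ft_force: [0.4, -0.5, -0.1]
width: 0.0871
grip_force: 0.0
```

Call:
{"op": "drive_tool", "data": {"increments": [[0.065,-0.102,0.02,0,0,0],[0.13,-0.204,0.04,0,0,0],[0.196,-0.306,0.07,0,0,0],[0.327,-0.508,0.115,0,0,0],[0.327,-0.508,0.115,0,0,0]]}}

```text
time: 1.35
ee_pos: [0.4431, -0.1322, 0.153]
eef_rot: [1.0, 0.001, 0.0, -0.0]
ft_force: [0.3, 0.0, 0.5]
width: 0.0873
grip_force: 0.0
```

Run:
```python
from h import *
s=read_state();c=get_calibration("wrist");im=camera("wrist");cv2.imwrite("pics/w1.png",im)
print(s["ee_pos"],s["eef_rot"])
b=blob(im,(8,150,90),(16,255,255),None,100);e=cv2.fitEllipse(b);print(e,onz(c,e[0],.02))
```

```text
[ 0.44308153 -0.13222689  0.1530322 ] [ 9.99999796e-01  6.10244163e-04  6.10200910e-05 -1.77088379e-04]
((322.1944580078125, 228.05088806152344), (45.814884185791016, 46.889610290527344), 171.54150390625) [ 0.44227023 -0.13238569  0.02      ]
```

View pics/w1.png

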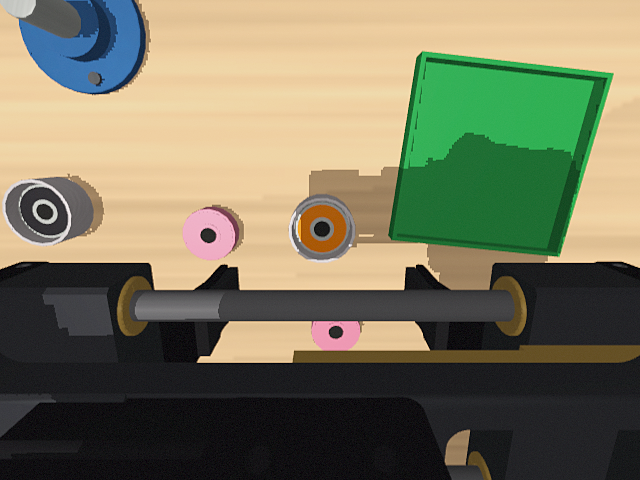

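The orange carrier is at (322,228), with the tools aligned on it at (0.4423,-0.1324). That agrees with the top view. Tray wall clearance is small, so I preclose a little and descend.

Call:
{"op": "drive_tool", "data": {"increments": [[0,0,0.09,0,0,0],[-0.003,0,0.18,0,0,0],[-0.003,0,0.26,0,0,0],[-0.003,0,0.33,0,0,0],[-0.003,0,0.36,0,0,0]], "claw": 0.12}}

```text
time: 1.82
ee_pos: [0.4395, -0.1348, 0.0429]
eef_rot: [1.0, -0.0, -0.002, -0.001]
ft_force: [-1.0, 0.3, -0.2]
width: 0.0769
grip_force: 0.0
```

Call:
{"op": "drive_tool", "data": {"increments": [[0,0,0.04,0,0,0],[0,0,0.08,0,0,0],[0,0,0.11,0,0,0],[0,0,0.132,0,0,0],[0,0,0.132,0,0,0]]}}

```text
time: 2.23
ee_pos: [0.4407, -0.1351, 0.0051]
eef_rot: [1.0, -0.0, -0.001, -0.0]
ft_force: [-0.3, 0.7, -0.5]
width: 0.0767
grip_force: 0.0
```

Call:
{"op": "drive_tool", "data": {"increments": [[0,0,0,0,0,0],[0,0,0,0,0,0],[0,0,0,0,0,0],[0,0,0,0,0,0],[0,0,0,0,0,0]], "claw": 0.5, "force": 25}}

```text
time: 2.65
ee_pos: [0.4418, -0.1352, 0.0065]
eef_rot: [1.0, -0.0, 0.0, 0.0]
ft_force: [-2.2, 2.3, 5.6]
width: 0.0588
grip_force: 25.0
```

Call:
{"op": "drive_tool", "data": {"increments": [[0,0,-0.05,0,0,0],[0,0,-0.14,0,0,0],[0,0,-0.24,0,0,0],[0,0,-0.34,0,0,0],[0,0,-0.41,0,0,0]]}}

```text
time: 3.07
ee_pos: [0.4417, -0.1353, 0.1314]
eef_rot: [1.0, -0.0, 0.001, 0.0]
ft_force: [0.8, -0.1, -2.0]
width: 0.0593
grip_force: 25.0
```

Call:
{"op": "drive_tool", "data": {"increments": [[0.02,-0.05,0,0,0,0],[0.07,-0.17,0,0,0,0],[0.13,-0.29,0,0,0,0],[0.19,-0.41,0,0,0,0],[0.25,-0.53,0,0,0,0]]}}

```text
time: 3.48
ee_pos: [0.5167, 0.0251, 0.1291]
eef_rot: [1.0, -0.001, 0.0, 0.0]
ft_force: [1.2, -0.7, -2.0]
width: 0.0595
grip_force: 25.0
```

Call:
{"op": "drive_tool", "data": {"increments": [[0.04,-0.08,0,0,0,0],[0.08,-0.14,0,0,0,0],[0.08,-0.14,0,0,0,0],[0.08,-0.14,0,0,0,0],[0.08,-0.14,0,0,0,0]]}}

```text
time: 3.9
ee_pos: [0.5399, 0.0648, 0.1285]
eef_rot: [1.0, -0.0, -0.001, 0.0]
ft_force: [-0.1, -1.3, -2.5]
width: 0.0594
grip_force: 25.0
```

Run:
```python
from h import *
s=read_state();c=get_calibration("wrist");im=camera("wrist");cv2.imwrite("pics/w2.png",im)
print(s["ee_pos"],s["eef_rot"],c["position"])
for z in(.068,):print(proj(c,(.608,.067,z)))
b=blob(im,(8,150,90),(16,255,255),None,100);e=cv2.fitEllipse(b);print(e,onz(c,e[0],s["ee_pos"][2]+.015))
f=blob(im,(100,100,30),(125,255,255),proj(c,(.608,.067,.01)));e=cv2.fitEllipse(cv2.convexHull(f));print(e,onz(c,e[0],.01))
```

```text
[0.53987354 0.06479785 0.12851046] [ 9.99999723e-01 -4.02251140e-04 -5.06146524e-04  3.68321988e-04] [0.60727551 0.06530281 0.29017915]
[318.57219488 149.80208028]
((317.28167724609375, 273.00604248046875), (47.85005187988281, 88.66476440429688), 90.27496337890625) [0.55149264 0.06722916 0.14351046]
((318.3849792480469, 146.56900024414062), (119.76766204833984, 123.16476440429688), 179.3231201171875) [0.6107499  0.06758733 0.01      ]
```

View pics/w2.png

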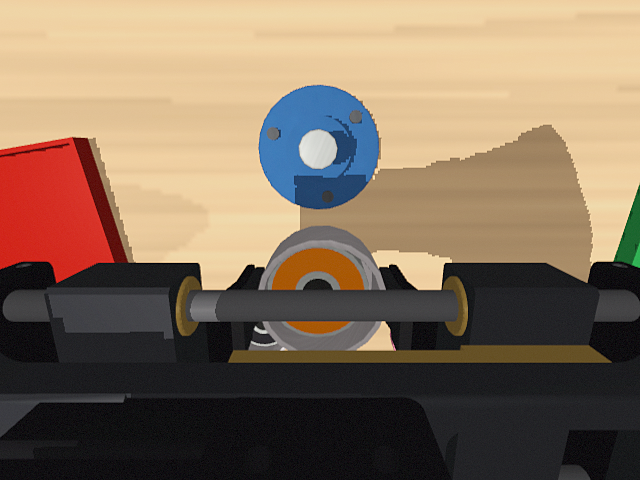

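The wrist view has the post top at (318,149), predicted (318.6,149.8). The held carrier is centred near column 323, in line with the TCP. Next I move over the post and lower.

Call:
{"op": "drive_tool", "data": {"increments": [[0.05,-0.002,0,0,0,0],[0.12,-0.005,0,0,0,0],[0.19,-0.008,0,0,0,0],[0.227,-0.008,0,0,0,0],[0.227,-0.008,0,0,0,0]]}}

```text
time: 4.37
ee_pos: [0.6099, 0.0663, 0.1286]
eef_rot: [1.0, -0.001, 0.0, 0.0]
ft_force: [-0.6, -0.1, -1.8]
width: 0.0594
grip_force: 25.0
```

Run:
```python
from h import *
s=read_state();print(s["ee_pos"],s["ft_force"])
a=[camera("side"),camera("top")]
cv2.imwrite("pics/p1.png",cv2.resize(np.hstack([a[0][170:300,180:310],a[1][130:260,220:350]]),None,fx=3,fy=3))
```

```text
[0.60985814 0.06625972 0.12860103] [-0.60465924 -0.05722951 -1.81086406]
```

View pics/p1.png

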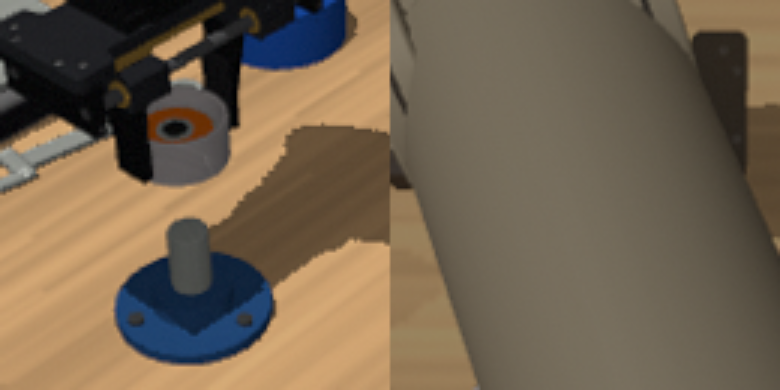

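The side crop shows the carrier centred above the post (both near crop column 187), and the arm hides the top view. I lower now.

Call:
{"op": "drive_tool", "data": {"increments": [[-0.004,0,0.05,0,0,0],[-0.004,0,0.11,0,0,0],[-0.004,0,0.17,0,0,0],[-0.004,0,0.22,0,0,0],[-0.004,0,0.25,0,0,0]]}}

```text
time: 4.88
ee_pos: [0.6056, 0.0672, 0.0526]
eef_rot: [1.0, -0.0, -0.001, 0.0]
ft_force: [0.5, -0.3, -1.2]
width: 0.0592
grip_force: 25.0
```

Call:
{"op": "drive_tool", "data": {"increments": [[0,0,0.02,0,0,0],[0,0,0.035,0,0,0],[0,0,0.05,0,0,0],[0,0,0.06,0,0,0],[0,0,0.065,0,0,0]]}}

```text
time: 5.3
ee_pos: [0.6074, 0.0681, 0.0345]
eef_rot: [1.0, -0.0, 0.0, 0.0]
ft_force: [-0.7, 0.5, -1.0]
width: 0.0593
grip_force: 25.0
```

Call:
{"op": "drive_tool", "data": {"increments": [[0,0,0.004,0,0,0],[0,0,0.008,0,0,0],[0,0,0.011,0,0,0],[0,0,0.011,0,0,0],[0,0,0.011,0,0,0]]}}

```text
time: 5.72
ee_pos: [0.6075, 0.0682, 0.0316]
eef_rot: [1.0, -0.0, 0.0, 0.0]
ft_force: [-0.4, -1.1, 3.6]
width: 0.0595
grip_force: 25.0
```

Contact force shows (+3.6 N up). A small further press will confirm the seat.

Call:
{"op": "drive_tool", "data": {"increments": [[0,0,0.002,0,0,0],[0,0,0.004,0,0,0],[0,0,0.005,0,0,0],[0,0,0.005,0,0,0],[0,0,0.005,0,0,0]]}}

```text
time: 6.13
ee_pos: [0.6076, 0.0682, 0.0315]
eef_rot: [1.0, -0.0, 0.0, 0.0]
ft_force: [-7.7, -1.8, 17.9]
width: 0.0594
grip_force: 25.0
```

Call:
{"op": "drive_tool", "data": {"increments": [[0,0,0,0,0,0],[0,0,0,0,0,0],[0,0,0,0,0,0],[0,0,0,0,0,0],[0,0,0,0,0,0]], "claw": 0.08}}

```text
time: 6.55
ee_pos: [0.6072, 0.0681, 0.0294]
eef_rot: [1.0, -0.0, -0.0, 0.0]
ft_force: [-0.1, 0.0, 1.0]
width: 0.0785
grip_force: 0.0
```

Run:
```python
from h import *
s=read_state();print(s["ee_pos"],s["ft_force"],s["width"])
c=get_calibration("wrist");w=camera("wrist")
a=[camera("side")[170:300,180:310],w[180:360,230:410]]
b=blob(w,(8,150,90),(16,255,255),None,100);print(cv2.boundingRect(b),proj(c,(*s["ee_pos"][:2],.084)))
cv2.imwrite("pics/p2.png",np.hstack([cv2.resize(x,(390,390)) for x in a]))
```

```text
[0.60719829 0.06813067 0.02938645] [-0.12856638  0.03938317  0.99630885] 0.07851196018314721
(258, 321, 43, 42) [322.73657252 341.67878964]
```

View pics/p2.png

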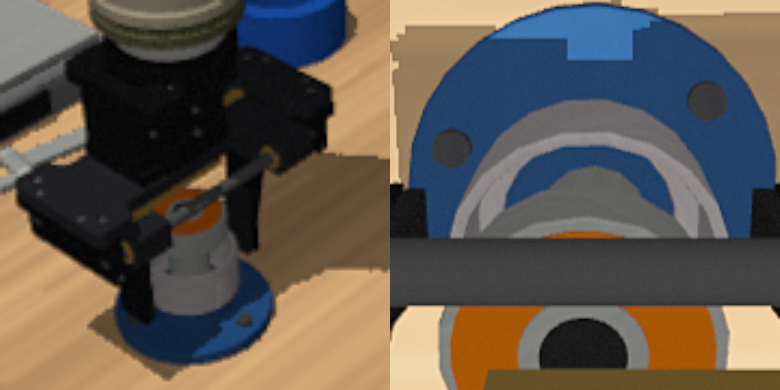

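The carrier is seated on the shoulder and the bearing sits on the post above its rim. I'll grip it with the tips about 2.5 mm above the bearing's underside, so the tips clear the tray floor later.

Call:
{"op": "drive_tool", "data": {"increments": [[0.003,0,-0.02,0,0,0],[0.003,0,-0.06,0,0,0],[0.003,0,-0.1,0,0,0],[0.003,0,-0.137,0,0,0],[0.003,0,-0.137,0,0,0]]}}

```text
time: 7.07
ee_pos: [0.61, 0.0686, 0.0743]
eef_rot: [1.0, -0.0, 0.002, -0.0]
ft_force: [0.5, 0.8, -0.2]
width: 0.08
grip_force: 0.0
```

Call:
{"op": "drive_tool", "data": {"increments": [[0,0,0,0,0,0],[0,0,0,0,0,0],[0,0,0,0,0,0],[0,0,0,0,0,0],[0,0,0,0,0,0]], "claw": 0.6, "force": 25}}

```text
time: 7.48
ee_pos: [0.6079, 0.0681, 0.0702]
eef_rot: [1.0, -0.0, -0.0, 0.0]
ft_force: [0.1, 0.8, -0.3]
width: 0.0549
grip_force: 0.0
```

Call:
{"op": "drive_tool", "data": {"increments": [[0,0,-0.01,0,0,0],[0,0,-0.03,0,0,0],[0,0,-0.05,0,0,0],[0,0,-0.07,0,0,0],[0,0,-0.07,0,0,0]]}}

```text
time: 7.9
ee_pos: [0.609, 0.0683, 0.0936]
eef_rot: [1.0, -0.0, 0.001, -0.0]
ft_force: [-0.4, 0.7, -1.5]
width: 0.0491
grip_force: 25.0
```

Run:
```python
from h import *
s=read_state();print(s["ee_pos"],s["ft_force"],s["width"],s["grip_force"])
w=camera("wrist");a=[camera("side")[150:300,170:320],w[180:360,230:410]]
cv2.imwrite("pics/p3.png",np.hstack([cv2.resize(x,(390,390)) for x in a]))
```

```text
[0.60904854 0.06834859 0.0935523 ] [-0.37581261  0.66744785 -1.48979579] 0.04913540625901715 24.99743342399597
```

View pics/p3.png

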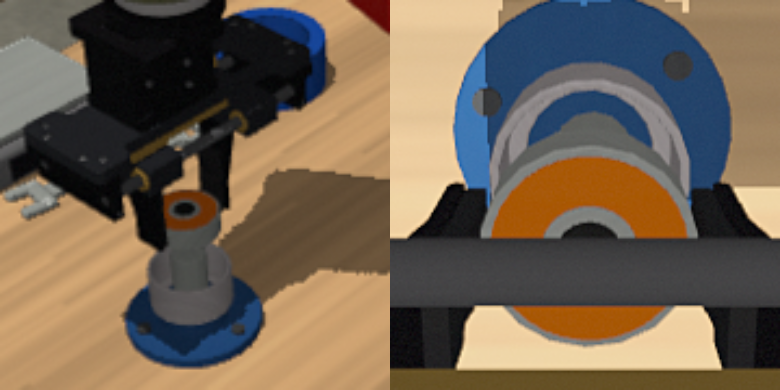

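The bearing is gripped (25 N, 49 mm) and lifted clear, and the carrier stays on the stand. The fingers finished closing during the lift, so I'll remeasure how low the bearing hangs.

Run:
```python
from h import *
s=read_state();c=get_calibration("side");im=camera("side")
b=blob(im,(6,150,90),(16,255,255),(243,231));e=cv2.minEnclosingCircle(b);x,y,w,h=cv2.boundingRect(b);print(x,y,w,h,s["ee_pos"])
for z in(.095,.1,.105,.11,.115):print(z,proj(c,(.609,.068,z)), [proj(c,(.609+.025*np.cos(t),.068+.025*np.sin(t),z)).round(1).tolist() for t in (0,)])
```

```text
233 224 21 15 [0.60842953 0.0681146  0.09222231]
0.095 [240.74277361 234.72897058] [[231.3, 229.2]]
0.1 [240.54501467 232.53535848] [[231.0, 227.0]]
0.105 [240.34604628 230.32833072] [[230.8, 224.8]]
0.11 [240.14585731 228.10776386] [[230.6, 222.6]]
0.115 [239.9444365  225.87353293] [[230.3, 220.3]]
```

Call:
{"op": "drive_tool", "data": {"increments": [[0,0,-0.03,0,0,0],[0,0,-0.08,0,0,0],[0,0,-0.14,0,0,0],[0,0,-0.2,0,0,0],[0,0,-0.22,0,0,0]]}}

```text
time: 8.47
ee_pos: [0.6093, 0.0686, 0.1608]
eef_rot: [1.0, -0.0, 0.002, -0.0]
ft_force: [0.0, 0.6, -0.5]
width: 0.0494
grip_force: 25.0
```

Call:
{"op": "drive_tool", "data": {"increments": [[-0.02,0.06,0,0,0,0],[-0.05,0.18,0,0,0,0],[-0.09,0.31,0,0,0,0],[-0.13,0.44,0,0,0,0],[-0.178,0.57,0,0,0,0]]}}

```text
time: 8.88
ee_pos: [0.5539, -0.1044, 0.1575]
eef_rot: [1.0, 0.0, -0.0, 0.0]
ft_force: [-0.2, -0.6, -1.2]
width: 0.0495
grip_force: 25.0
```

Call:
{"op": "drive_tool", "data": {"increments": [[-0.04,0.13,0,0,0,0],[-0.08,0.26,0,0,0,0],[-0.12,0.39,0,0,0,0],[-0.16,0.52,0,0,0,0],[-0.178,0.6,0,0,0,0]]}}

```text
time: 9.3
ee_pos: [0.4986, -0.2879, 0.1574]
eef_rot: [1.0, -0.002, -0.001, 0.001]
ft_force: [0.3, -0.6, -1.0]
width: 0.0492
grip_force: 25.0
```

Call:
{"op": "drive_tool", "data": {"increments": [[0,0,0,0,0,0],[0,0,0.06,0,0,0],[0,0,0.14,0,0,0],[0,0,0.22,0,0,0],[0,0,0.27,0,0,0]]}}

```text
time: 9.72
ee_pos: [0.5002, -0.282, 0.0742]
eef_rot: [1.0, -0.0, -0.001, -0.001]
ft_force: [-0.8, 0.0, -1.6]
width: 0.0492
grip_force: 25.0
```

Call:
{"op": "drive_tool", "data": {"increments": [[0,0,0.04,0,0,0],[0,0,0.09,0,0,0],[0,0,0.13,0,0,0],[0,0,0.16,0,0,0],[0,0,0.16,0,0,0]]}}

```text
time: 10.13
ee_pos: [0.5004, -0.2822, 0.027]
eef_rot: [1.0, -0.0, -0.001, -0.001]
ft_force: [-0.6, -0.4, -0.7]
width: 0.049
grip_force: 25.0
```

Call:
{"op": "drive_tool", "data": {"increments": [[0,0,0.006,0,0,0],[0,0,0.013,0,0,0],[0,0,0.02,0,0,0],[0,0,0.026,0,0,0],[0,0,0.026,0,0,0]]}}

```text
time: 10.55
ee_pos: [0.5012, -0.2829, 0.0209]
eef_rot: [1.0, -0.0, 0.0, 0.0]
ft_force: [-0.2, 0.1, -1.9]
width: 0.0491
grip_force: 25.0
```

Run:
```python
from h import *
s=read_state();print(s["ee_pos"],s["ft_force"]);w=camera("wrist");c=get_calibration("side");im=camera("side")
b=blob(im,(6,150,90),(16,255,255),proj(c,(.5,-.282,.03)));print(cv2.boundingRect(b))
for z in(.02,.025,.03,.035):print(z,proj(c,(.5,-.282,z)))
cv2.imwrite("pics/p4.png",np.hstack([cv2.resize(im[150:280,330:460],(390,390)),cv2.resize(w[180:360,230:410],(390,390))]))
```

```text
[ 0.50124779 -0.28288665  0.02093331] [-0.23944444  0.12560758 -1.87540811]
(395, 197, 13, 12)
0.02 [396.69372812 207.6186117 ]
0.025 [396.92605925 205.71401579]
0.03 [397.15957869 203.79967854]
0.035 [397.39429555 201.87552501]
```

View pics/p4.png

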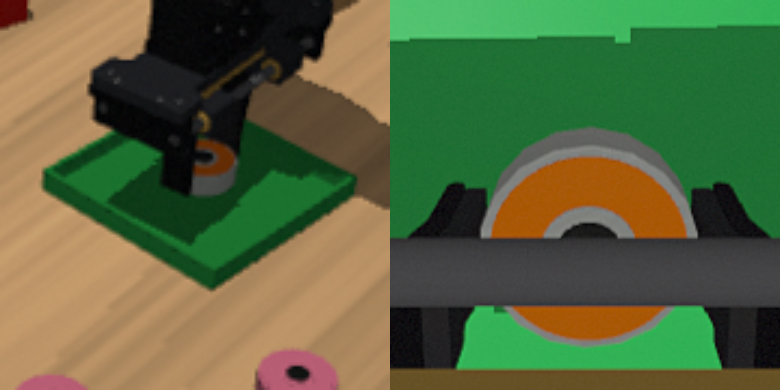

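The bearing is over the tray's middle, level, about 10 mm above the floor. I go down gently until contact.

Call:
{"op": "drive_tool", "data": {"increments": [[0,0,0.004,0,0,0],[0,0,0.008,0,0,0],[0,0,0.012,0,0,0],[0,0,0.016,0,0,0],[0,0,0.02,0,0,0]]}}

```text
time: 11.07
ee_pos: [0.5013, -0.2828, 0.0148]
eef_rot: [1.0, -0.0, -0.0, 0.0]
ft_force: [-0.4, -0.2, -1.5]
width: 0.0493
grip_force: 25.0
```

Call:
{"op": "drive_tool", "data": {"increments": [[0,0,0.003,0,0,0],[0,0,0.006,0,0,0],[0,0,0.009,0,0,0],[0,0,0.009,0,0,0],[0,0,0.009,0,0,0]]}}

```text
time: 11.48
ee_pos: [0.5013, -0.2828, 0.0122]
eef_rot: [1.0, -0.0, -0.0, 0.0]
ft_force: [-0.1, 0.3, -1.0]
width: 0.0491
grip_force: 25.0
```

Call:
{"op": "drive_tool", "data": {"increments": [[0,0,0.002,0,0,0],[0,0,0.004,0,0,0],[0,0,0.006,0,0,0],[0,0,0.006,0,0,0],[0,0,0.006,0,0,0]]}}

```text
time: 11.9
ee_pos: [0.5013, -0.2828, 0.0104]
eef_rot: [1.0, -0.0, -0.0, 0.0]
ft_force: [-0.9, 0.0, -1.7]
width: 0.0488
grip_force: 25.0
```

Call:
{"op": "drive_tool", "data": {"increments": [[0,0,0.002,0,0,0],[0,0,0.004,0,0,0],[0,0,0.006,0,0,0],[0,0,0.006,0,0,0],[0,0,0.006,0,0,0]]}}

```text
time: 12.32
ee_pos: [0.5013, -0.2828, 0.0086]
eef_rot: [1.0, -0.0, -0.0, 0.0]
ft_force: [1.3, -0.9, -0.7]
width: 0.0489
grip_force: 25.0
```

Call:
{"op": "drive_tool", "data": {"increments": [[0,0,0.001,0,0,0],[0,0,0.002,0,0,0],[0,0,0.004,0,0,0],[0,0,0.004,0,0,0],[0,0,0.004,0,0,0]]}}

```text
time: 12.73
ee_pos: [0.5014, -0.2829, 0.0078]
eef_rot: [1.0, -0.0, 0.0, 0.0]
ft_force: [-1.4, 0.2, 4.2]
width: 0.0491
grip_force: 25.0
```

Contact (+4 N). I release and retreat.

Call:
{"op": "drive_tool", "data": {"increments": [[0,0,0,0,0,0],[0,0,0,0,0,0],[0,0,0,0,0,0],[0,0,0,0,0,0],[0,0,0,0,0,0]], "claw": 0.1}}

```text
time: 13.15
ee_pos: [0.5013, -0.2829, 0.0074]
eef_rot: [1.0, -0.0, -0.0, 0.0]
ft_force: [-0.7, -0.7, 0.3]
width: 0.0739
grip_force: 0.0
```

Call:
{"op": "drive_tool", "data": {"increments": [[0,0,-0.05,0,0,0],[0,0,-0.15,0,0,0],[0,0,-0.27,0,0,0],[0,0,-0.39,0,0,0],[0,0,-0.5,0,0,0]]}}

```text
time: 13.57
ee_pos: [0.5013, -0.2827, 0.1595]
eef_rot: [1.0, 0.0, 0.0, 0.0]
ft_force: [0.4, -0.3, 0.7]
width: 0.0783
grip_force: 0.0
```

Call:
{"op": "drive_tool", "data": {"increments": [[0,0.05,-0.02,0,0,0],[-0.02,0.15,-0.05,0,0,0],[-0.06,0.27,-0.08,0,0,0],[-0.1,0.39,-0.1,0,0,0],[-0.1,0.39,-0.1,0,0,0]]}}

```text
time: 13.98
ee_pos: [0.4668, -0.4088, 0.1883]
eef_rot: [1.0, -0.005, -0.0, 0.002]
ft_force: [-0.9, -0.9, 0.4]
width: 0.0784
grip_force: 0.0
```

Run:
```python
from h import *
s=read_state();print(s["ee_pos"],s["width"]);a=camera("side");b=camera("top")
cv2.imwrite("pics/p5.png",np.hstack([cv2.resize(a[150:350,200:460],(400,308)),cv2.resize(b[150:350,230:490],(400,308))]))
c=get_calibration("top");q=blob(b,(8,150,90),(16,255,255));e=cv2.fitEllipse(q);print(e,onz(c,e[0],.02))
```

```text
[ 0.46682047 -0.40877394  0.18827511] 0.07836294458167659
((470.02655029296875, 249.77174377441406), (21.78526496887207, 22.56698989868164), 120.50001525878906) [ 0.5009001  -0.28366581  0.02      ]
```

View pics/p5.png

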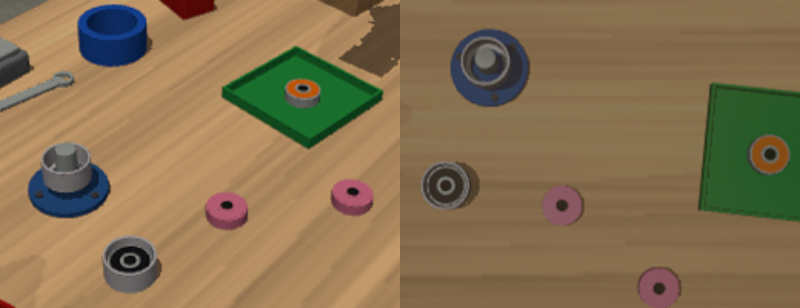

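The final views show the carrier level on the stand, the bearing flat in the tray's centre at (470,250) in the top view, and the black carrier and pink parts untouched.

```bash
python3 -c "
from bench import *
print(close_job())"
```

```text
the job is handed in; nothing more can be done
None
```

The job is handed in: the orange bearing's carrier is fully home on the blue stand, the bearing lies flat in the green tray, and the black carrier and pink look-alikes were not touched; it took about 14 s of the 56 s allowed, and no verdict was returned.

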